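# Add a second weight to the spring-balance hook

### The arm

A 7-joint arm with a two-finger parallel gripper is mounted at the origin on the work surface. World frame = base frame: x ahead of the robot, y to its left, z up, the work surface at z = 0. Lengths are in m, angles in rad, forces in N, time in s.
With the tool pointing down it reaches from about 0.4 to 0.85 m from the base axis. Payload 10.4 kg.
Tool frame: the origin (TCP) lies midway between the tips of the shut fingers; the grasp point (between the pads) lies 19 mm behind it; x points along the fingers, y is the direction in which the jaws open and shut, and the axes are right-handed (so a half turn about x gives the same grasp; the last joint's range is limited). The gripper opens to 87 mm and grips with 3 to 60 N. Pads are 19 mm wide; open, the fingers measure 117 mm over their backs; the gripper's body (75 mm by 190 mm) begins 51 mm behind the grasp point.
Start: joints at [1.126, 0.332, -0.065, 1.46, 0.022, 1.35, -0.088], TCP at [0.256, -0.57, 0.223] pointing down, gripper open.
Joint ranges: [-2.6, 2.6], [-0.5, 2.12], [-1.47, 1.34], [0.16, 2.42], [-1.27, 4.41], [0.06, 2.06], [-2.6, 2.6]. Speed limits (rad/s): [2.22, 2.22, 2.79, 2.79, 3.14, 3.14, 3.14].

### API

Orientations are given as a unit quaternion [x, y, z, w].
In Python, from bench import r gives the robot as it stands.
- The arm moves only by the shell command python3 -m jog 'ROWS' [OPENING] [FORCE]. ROWS is JSON, a list of rows, each an object with "slide": the shift along the tool's x, y, z in cm, a list of three; "roll": the turn about the tool's x in degrees. A call has 1 to 5 rows; each row is the pose to reach, as a shift and turn from the pose measured when the call began, along the tool's axes at that moment; what a row does not reach only later rows make up. A row lasts 1/12 s, in which the tool goes at most 41.7 mm and 7.16 degrees, less where a joint would pass 70% of its speed; a pose out of reach is approached as far as the arm can. A call with a gripper value outside its range is refused whole. OPENING is the closure, from 0 (fully open) to 1 (shut), set as the call begins (- or left out, the last holds). The fingers move at their own pace and stop on an object; FORCE is the grip in N (left out, the last holds). Time passes only in rows, so rows that repeat a pose let the fingers close. It gives the time, the measured TCP pose, the force and the opening at its end, in the units of the state.
- r.read_state(): the state, without advancing time (a new reading comes with each control period).
- r.camera(name): name is "side" or "top" or "wrist"; returns the picture (400x640x3 uint8, red, green, blue); there is no depth.
- r.camera_info(name): a dict with "intrinsics" (3x3 intrinsics, pixels), "k1" (the pictures are not rectified: a ray, as slopes to the right and down, at radius r is drawn at 1 + k1 r^2 times it, then the intrinsics apply), "R" (3x3) and "t" (3): a world point X has camera coordinates R X + t; the wrist camera has in their place "hand_eye" (4x4, takes a point from camera to tool coordinates, whose origin is the TCP and whose axes are the tool frame's). Camera axes: x right, y down, z forward; pixel columns grow to the right and rows downward; lengths in m; the calibration is good to about 2 mm. A picture is of the moment at which its call begins: read the wrist's pose just before it. camera_info takes no time and is no camera call.
- r.close_job(): hands the job in, once; it reports no verdict.
The state is a dict: "time": time; "joint_positions": joint angles; "joint_vel": joint speeds; "joint_torque": joint torques, N m; "ee_pos": TCP position; "eef_rot": TCP orientation; "ft_force": force on the tool from outside, world axes, zero at the start; "torque": the same for the moment, N m; "width": finger opening in m.
Only numpy, scipy, OpenCV 4.12 (cv2) and the standard library are available. Lean on these libraries where they do the work, as an engineer would, in place of code of your own. Each camera call takes 0.05 s, during which the arm holds its last target.

### The job

Hang the loose blue weight on the hook of the spring-balance stand, beside the blue weight that already hangs there, so that both weights hang freely by their bails, at rest, and the balance carries both. Lower it on gently: do not drive the hook down to its bottom stop and do not unhook the first weight at any time. Leave the red weight and the other things on the bench where they are.

Things in the scene. Friction and masses are not known exactly. Their poses are not given: they have to be found in the camera images.
- blue_loose: loose blue weight to hang, standing on the bench; 66 (its x) x 36 (y) x 138 mm tall, about 250 g. Slab foot 24 mm thick; on it a steel bail, 10 mm thick along y, shaped like a house outline: legs 52 mm apart inside, underside of the pitched roof peaks at 95 mm, sloping 42 degrees both ways. On top a grip tab 24 (x) x 12 (y) mm, 98 to 138 mm up. Opening runs along y. Origin: centre of underside
- blue_loose_saddle (a point): peak of the underside of the loose blue weight's bail roof, 95 mm above its underside: where the hook's bar bears; axes as the weight
- blue_hung: the blue weight that already hangs on the inner part of the hook, its y along the bar and its underside about 80 mm above the bench; same shape as the loose one. Origin: centre of its underside
- blue_hung_saddle (a point): peak of the underside of the hung weight's bail roof, 95 mm above its underside; axes as the weight
- stand: spring-balance stand, fixed: grey base plate 130 x 170 x 18 mm, aluminium column 34 x 36 mm, 228 mm tall with its black cap 42 x 44 mm, white scale on both flanks. Origin: on the bench under the column's centre. The hook points along the stand's -y. The base plate reaches from 120 mm in -y to 50 mm in +y of the origin, so it lies under the hook
- hook_root (a point): on top of the hook's straight level steel bar (round, 8 mm diameter) where it leaves the black slide block on the column, 42 mm from the column's axis; about 179 mm above the bench when one weight hangs. The axes are the stand's: the bar runs to its -y. It moves down with the hook
- hook_tip (a point): on top of the bar at its free end, 138 mm from hook_root; here the bar turns upward and ends 14 mm above the bar's top, 11 mm farther out. It moves down with the hook
- spring_slide (a joint): downward travel of the whole hook on its damped spring, in m: about 0 with one weight hanging, about 0.015 with two; 164 N/m; it hits its bottom stop at 0.03. It starts to sink as soon as a weight bears on the bar
- red_weight: red weight of the same shape, not to be used; stands on the bench. Origin: centre of its underside
- coil: spool of copper wire, 68 mm diameter, 50 mm tall; bystander. Origin: centre of its underside
- lens_mount: lens of 72 mm diameter on a post with a round foot, 142 mm tall; bystander. Origin: centre of its underside
- meter: grey hand meter lying flat, 75 x 135 x 34 mm; bystander. Origin: centre of its underside
- screwdriver: screwdriver lying on the bench, 180 mm long; bystander. Origin: underside, mid length
Not all that is in view belongs to the job. Leave any orange or pink look-alike of the blue_loose alone.

How it is judged:
By the outcome, as a careful person would: the job done as asked, in the order asked, and still so for the second after the job is handed in, with the robot touching nothing.
It also fails if it takes over 43 s, if anything falls off the work surface, if the arm or the gripper's body presses on something with over 40 N, if the wrist force passes 120 N, or if a joint passes its speed limit or range.

## Working session

There is one attempt and no reset: what is moved stays moved. The work goes in short steps, Python scripts to look and compute and a shell command to move; the robot and the scene stay as the last step left them, time stands still between calls to the robot, and variables do not carry over. Pictures are saved under pics/ and viewed, and the job is handed in when it is done.

```bash
mkdir -p pics; ls; python3 - <<'E'
from bench import r
import cv2, numpy as np
np.set_printoptions(precision=4,suppress=True)
s=r.read_state(); print(s)
for n in ["side","top","wrist"]:
    print(n,r.camera_info(n)); cv2.imwrite(f"pics/{n}0.png",r.camera(n)[:,:,::-1])
E
```

```text
pics
{'time': 0.0, 'joint_positions': array([ 1.1264,  0.3329, -0.0647,  1.461 ,  0.0216,  1.3499, -0.0885]), 'joint_vel': array([-0.0005, -0.0011, -0.0008, -0.0017,  0.0012, -0.0004, -0.0011]), 'joint_torque': array([ -0.0004, -62.3262,   0.0241, -38.9892,  -0.0614,   0.0398,
         0.0002]), 'ee_pos': array([ 0.2557, -0.5699,  0.2217]), 'eef_rot': array([-0.6913, -0.1485,  0.6916, -0.1475]), 'ft_force': array([-0.2956, -0.3277, -0.011 ]), 'torque': array([-0.0105, -0.0386, -0.0104]), 'width': 0.08696809606248958}
side {'intrinsics': array([[395.5916,   0.    , 328.3498],
       [  0.    , 395.5916, 193.949 ],
       [  0.    ,   0.    ,   1.    ]]), 'k1': 0.007510691031984638, 'R': array([[-0.9843, -0.1759, -0.0163],
       [-0.1237,  0.752 , -0.6474],
       [ 0.1261, -0.6352, -0.7619]]), 't': array([0.4754, 0.1434, 1.078 ])}
top {'intrinsics': array([[489.4709,   0.    , 325.7541],
       [  0.    , 489.4709, 197.1612],
       [  0.    ,   0.    ,   1.    ]]), 'k1': -0.07214639094371592, 'R': array([[ 0.0205, -0.9996,  0.0168],
       [-0.9936, -0.0223, -0.1105],
       [ 0.1108, -0.0144, -0.9937]]), 't': array([-0.0339,  0.4847,  1.3824])}
wrist {'intrinsics': array([[319.8707,   0.    , 317.8618],
       [  0.    , 319.8707, 198.5034],
       [  0.    ,   0.    ,   1.    ]]), 'k1': -0.036441259006592217, 'hand_eye': array([[-0.0014, -0.2812,  0.9596, -0.1621],
       [ 1.    , -0.0007,  0.0013, -0.0004],
       [ 0.0003,  0.9596,  0.2812, -0.0775],
       [ 0.    ,  0.    ,  0.    ,  1.    ]])}
```

View pics/side0.png

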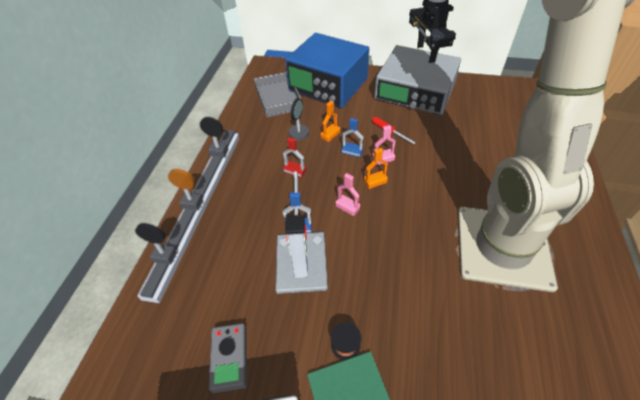

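View pics/top0.png

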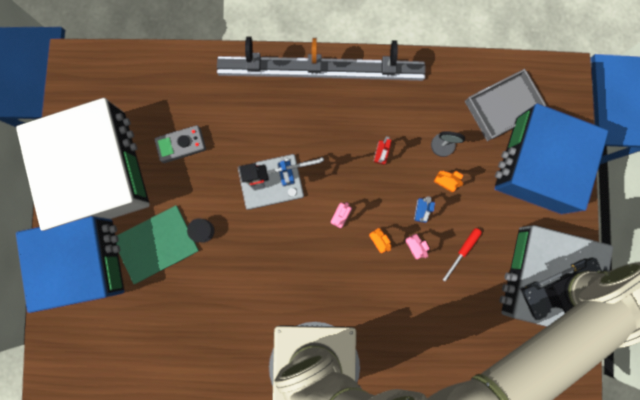

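View pics/wrist0.png

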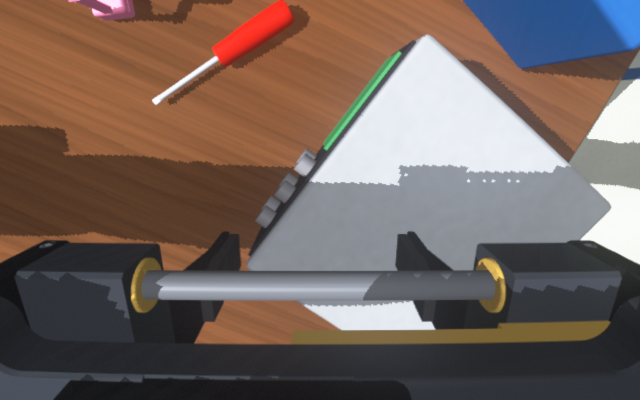

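The loose blue weight is at about (424,208) in the top view and the stand at about (270,180), with its hook pointing right. I'll zoom in on both.

```bash
python3 - <<'E'
import cv2
a=cv2.imread("pics/top0.png");b=cv2.imread("pics/side0.png")
cv2.imwrite("pics/c1.png",cv2.resize(a[140:215,230:335],None,fx=7.5,fy=7.5,interpolation=cv2.INTER_CUBIC))
cv2.imwrite("pics/c2.png",cv2.resize(a[160:240,380:480],None,fx=7.5,fy=7.5,interpolation=cv2.INTER_CUBIC))
cv2.imwrite("pics/c3.png",cv2.resize(b[160:300,260:400],None,fx=4.2,fy=4.2,interpolation=cv2.INTER_CUBIC))
cv2.imwrite("pics/c4.png",cv2.resize(b[90:200,270:420],None,fx=5,fy=5,interpolation=cv2.INTER_CUBIC))
E
```

```text
(no output)
```

View pics/c1.png

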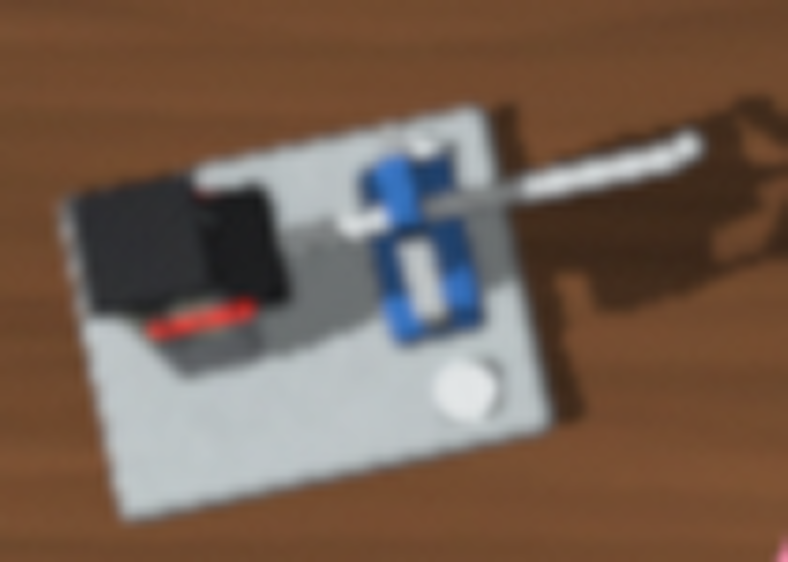

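View pics/c2.png

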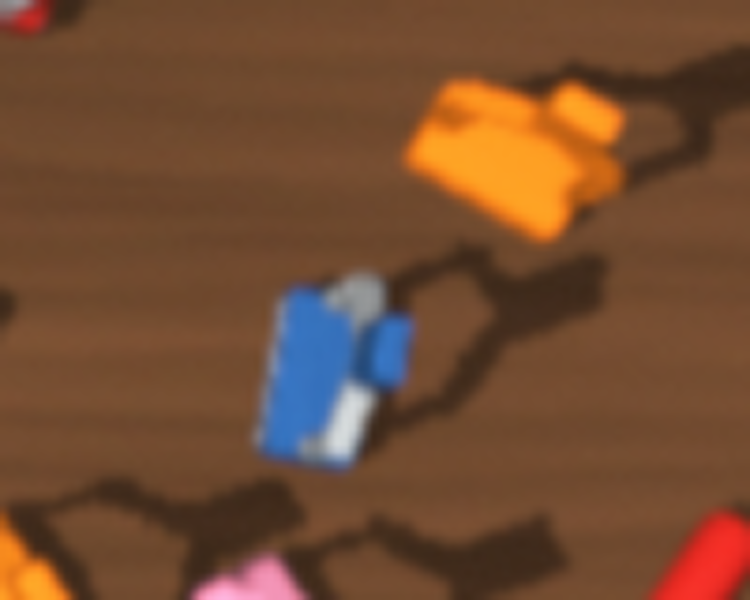

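View pics/c3.png

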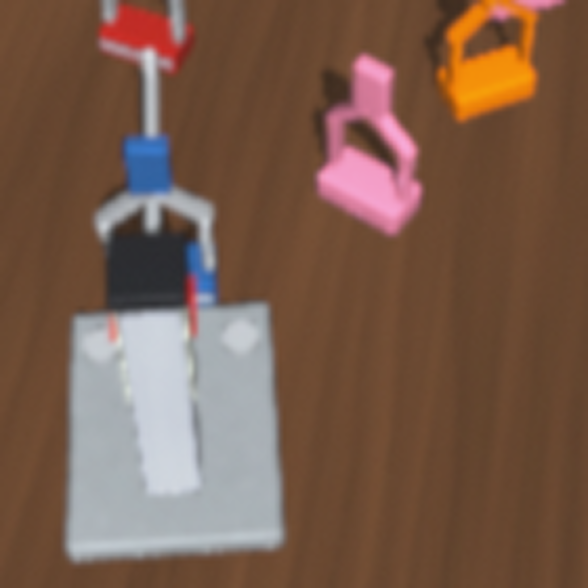

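View pics/c4.png

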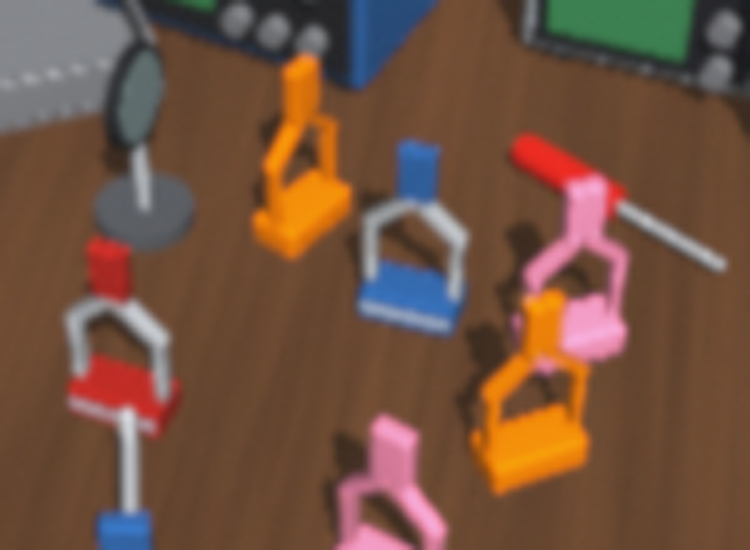

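```bash
cat > h.py <<'E'
import numpy as np, cv2
from scipy.optimize import least_squares
from scipy.spatial.transform import Rotation as Ro
from bench import r
np.set_printoptions(precision=4,suppress=True)
CI={n:r.camera_info(n) for n in ["side","top","wrist"]}
def pc(c,K,k1):
    s=c[:,:2]/c[:,2:]; s=s*(1+k1*(s**2).sum(1,keepdims=True))
    return s@K[:2,:2].T+K[:2,2]
def proj(n,X,pose=None):
    i=CI[n]; X=np.atleast_2d(X)
    if n=="wrist":
        p,q=pose; T=np.eye(4);T[:3,:3]=Ro.from_quat(q).as_matrix();T[:3,3]=p
        T=np.linalg.inv(T@i["hand_eye"]); c=X@T[:3,:3].T+T[:3,3]
    else: c=X@i["R"].T+i["t"]
    return pc(c,i["intrinsics"],i["k1"])
def W(o,L):
    L=np.atleast_2d(L); c,s=np.cos(o[2]),np.sin(o[2])
    return np.c_[o[0]+c*L[:,0]-s*L[:,1], o[1]+s*L[:,0]+c*L[:,1], L[:,2]+(o[3] if len(o)>3 else 0)]
def fit(obs,x0):
    # obs: (cam, local, px, pose)
    f=lambda o:np.concatenate([(proj(n,W(o,l),p)-np.array(u)).ravel() for n,l,u,p in obs])
    s=least_squares(f,x0,loss="soft_l1"); return s.x,s.fun.reshape(-1,2)
E
python3 - <<'E'
from h import *
s=r.read_state(); R=Ro.from_quat(s["eef_rot"]).as_matrix(); print("tool axes cols\n",R)
m=1e-3
st=[("top",np.array([[65,50,18],[-65,50,18],[65,-120,18],[-65,-120,18]])*m,[[238.3,167.1],[246.3,209.0],[294,154],[303.3,197.3]],None),
("side",np.array([[65,50,18],[-65,50,18],[65,-120,18],[-65,-120,18]])*m,[[277.1,288.6],[326.7,288.1],[277.9,235],[323.8,232.1]],None)]
o,res=fit(st,[.5,.2,.2]); print("stand",o,np.degrees(o[2]),"\n",res)
for z in(.179,):
  for y in(-.042,-.18,-.191): print(y,W(o,[0,y,z])[0],proj("top",W(o,[0,y,z])),proj("side",W(o,[0,y,z])))
bl=[("top",np.array([[33,18,24],[-33,18,24],[-33,-18,24],[0,0,138]])*m,[[418.7,198.4],[414.4,219.7],[426.9,222],[432.4,206.9]],None),
("side",np.array([[33,18,24],[-33,18,24],[0,0,138]])*m,[[342,149.4],[361.5,155],[354,119]],None)]
o,res=fit(bl,[.5,-.2,-.15]); print("loose",o,np.degrees(o[2]),"\n",res)
E
```

```text
tool axes cols
 [[-0.0005  0.4094 -0.9124]
 [ 0.0009 -0.9124 -0.4094]
 [-1.     -0.001   0.0001]]
stand [0.5207 0.1734 0.2333] 13.367727767993152 
 [[-1.2627 -1.2232]
 [-0.6755  0.2967]
 [ 0.0648 -0.1185]
 [-0.0861 -0.2494]
 [-0.9351  1.3824]
 [ 1.5677 -1.2223]
 [ 0.0578 -1.3518]
 [ 1.0226 -1.0754]]
-0.042 [0.5304 0.1325 0.179 ] [[266.6327 171.9517]] [[297.1462 220.2882]]
-0.18 [ 0.5623 -0.0017  0.179 ] [[318.9271 160.9501]] [[296.8565 177.0208]]
-0.191 [ 0.5648 -0.0124  0.179 ] [[323.08   160.0792]] [[296.8354 173.8977]]
loose [ 0.4538 -0.3046 -0.1665] -9.538635904312315 
 [[-0.3615 -0.4346]
 [ 0.1769  0.5852]
 [-0.1375  0.596 ]
 [-0.7578 -0.239 ]
 [-0.1017 -1.6168]
 [-0.4133 -2.7755]
 [ 0.2335  0.1866]]
```

```bash
python3 -m jog '[{"slide":[0,-1.3,-3],"roll":-7},{"slide":[0,-2.6,-6],"roll":-14},{"slide":[0,-3.9,-9],"roll":-21},{"slide":[0,-5.2,-12],"roll":-28},{"slide":[0,-6.5,-15],"roll":-35}]' 0.3 20; python3 - <<'E'
from h import *
s=r.read_state(); R=Ro.from_quat(s["eef_rot"]).as_matrix(); yaw=np.degrees(np.arctan2(R[1,1],R[0,1]));print(s["time"],s["ee_pos"],yaw,s["width"])
d=np.array([.444,-.364,.2217])-s["ee_pos"]; print(R.T@d*100, "roll",-( -9.5-yaw))
E
```

```text
time: 0.57
ee_pos: [0.3667, -0.4478, 0.2218]
eef_rot: [-0.614, -0.351, 0.614, -0.35]
ft_force: [0.6, -0.7, -0.5]
width: 0.0639
0.5667 [ 0.3667 -0.4478  0.2218] -30.492212468733456 0.06389901121194014
[  0.0146   2.4037 -11.1452] roll -20.992212468733456
```

```bash
python3 -m jog '[{"slide":[0,0.6,-3.5],"roll":-7},{"slide":[0,1.2,-7],"roll":-14},{"slide":[0,2.4,-11.1],"roll":-21},{"slide":[0,2.4,-11.1],"roll":-21},{"slide":[0,2.4,-11.1],"roll":-21}]'; python3 - <<'E'
from h import *
s=r.read_state(); print(s["ee_pos"],s["eef_rot"]); P=(s["ee_pos"],s["eef_rot"])
a=r.camera("wrist")[:,:,::-1]; cv2.imwrite("pics/w1.png",a)
print(proj("wrist",W([.4538,-.3046,-.1665],np.array([[33,18,24],[-33,18,24],[-33,-18,24],[33,-18,24],[12,6,138],[-12,6,138],[-12,-6,138],[12,-6,138]])*1e-3),P))
E
```

```text
time: 0.98
ee_pos: [0.4457, -0.3618, 0.2217]
eef_rot: [0.539, 0.459, -0.538, 0.458]
ft_force: [-0.1, -0.0, -0.9]
width: 0.061
[ 0.4457 -0.3618  0.2217] [ 0.5388  0.459  -0.5381  0.4576]
[[347.2162 107.1288]
 [286.3982 106.7757]
 [287.0507 140.2134]
 [346.253  140.5509]
 [332.1839 124.2417]
 [300.2495 124.0589]
 [300.3901 140.1592]
 [331.9073 140.3383]]
```

View pics/w1.png

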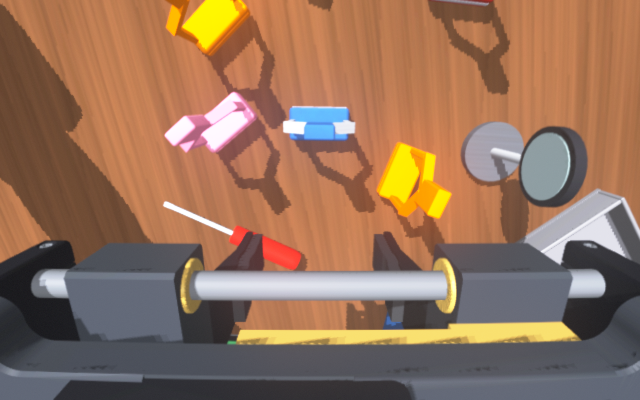

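```bash
python3 - <<'E'
import cv2
a=cv2.imread("pics/w1.png")
cv2.imwrite("pics/w1c.png",cv2.resize(a[90:155,270:370],None,fx=8,fy=8,interpolation=cv2.INTER_CUBIC))
E
```

```text
(no output)
```

View pics/w1c.png

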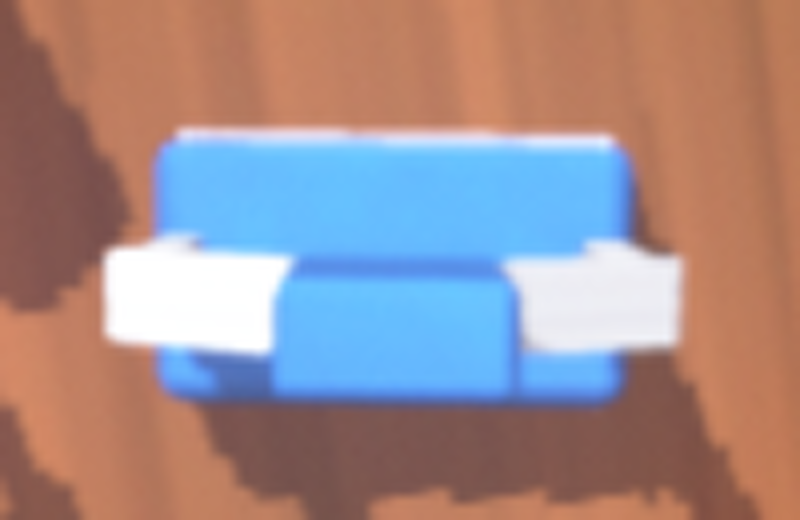

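```bash
python3 - <<'E'
from h import *
s=r.read_state(); P=(s["ee_pos"],s["eef_rot"]); R=Ro.from_quat(P[1]).as_matrix(); yaw=np.degrees(np.arctan2(R[1,1],R[0,1]))
L=np.array([[33,18,24],[-33,18,24],[-33,-18,24],[33,-18,24],[12,6,138],[-12,6,138],[-12,-6,138],[12,-6,138]])*1e-3
U=[[348.75,107.7],[289.8,107.5],[290,139.4],[347.8,140],[334.5,124.4],[304.7,124.4],[304.5,139.8],[334.5,139.8]]
o,res=fit([("wrist",L,U,P)],[.45,-.3,-.16]); print(o,np.degrees(o[2]),"tool yaw",yaw); print(res)
d=np.array([o[0],o[1],.108])-P[0]; print(R.T@d*100,"roll",yaw-np.degrees(o[2]))
print([proj(n,W(o,L[[0,1,2,4,5]])) for n in("top","side")])
E
```

```text
[ 0.4548 -0.3071 -0.1709] -9.793569063522128 tool yaw -9.442470001347873
[[ 0.8867 -0.673 ]
 [-1.0085 -0.8471]
 [-0.6226  0.7056]
 [ 0.8007  0.4636]
 [ 1.0641 -0.1717]
 [-1.0864 -0.3673]
 [-0.7918  0.3403]
 [ 0.7397  0.5315]]
[11.3683  0.1526 -5.76  ] roll 0.3510990621742547
[array([[419.262 , 197.6134],
       [415.4071, 219.9087],
       [427.5805, 222.2736],
       [431.1345, 201.4698],
       [429.6417, 210.2718]]), array([[341.6991, 147.1933],
       [360.8317, 151.6803],
       [363.9854, 144.5814],
       [349.7238, 119.0102],
       [357.1456, 120.6131]])]
```

```bash
python3 -m jog '[{"slide":[0,0.1,-3],"roll":0.3},{"slide":[1.5,0.2,-5.8],"roll":0.3},{"slide":[5,0.2,-5.8],"roll":0.3},{"slide":[8.5,0.2,-5.8],"roll":0.3},{"slide":[11.3,0.2,-5.8],"roll":0.3}]' 0.3 20;  python3 - <<'E'
from h import *
s=r.read_state(); P=(s["ee_pos"],s["eef_rot"]); R=Ro.from_quat(P[1]).as_matrix()
print(R.T@(np.array([.4548,-.3071,.108])-P[0])*100)
E
```

```text
time: 1.45
ee_pos: [0.4537, -0.3078, 0.1066]
eef_rot: [-0.541, -0.456, 0.542, -0.454]
ft_force: [-0.3, -0.6, -0.1]
width: 0.0609
[-0.1401  0.0973 -0.0906]
```

```bash
python3 -m jog '[{"slide":[-0.1,0.1,-0.1]},{"slide":[-0.1,0.1,-0.1]},{"slide":[-0.1,0.1,-0.1]},{"slide":[-0.1,0.1,-0.1]},{"slide":[-0.1,0.1,-0.1]}]' 1 30;  python3 -m jog '[{"slide":[0,0,0]},{"slide":[0,0,0]},{"slide":[0,0,0]}]';  python3 - <<'E'
from h import *
cv2.imwrite("pics/w2.png",r.camera("wrist")[:,:,::-1])
E
```

```text
invalid input at $[0]: expected keys slide, roll
invalid input at $[0]: expected keys slide, roll
```

View pics/w2.png

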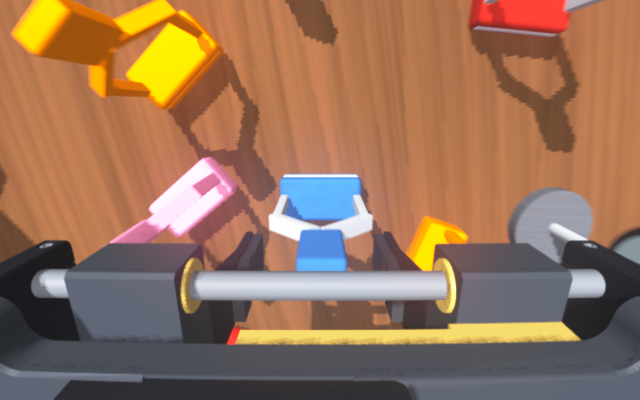

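The tab, at (320,250), sits centred between the fingers, which are still open. Closing now.

```bash
python3 -m jog '[{"slide":[-0.1,0.1,-0.1],"roll":0},{"slide":[-0.1,0.1,-0.1],"roll":0},{"slide":[-0.1,0.1,-0.1],"roll":0},{"slide":[-0.1,0.1,-0.1],"roll":0},{"slide":[-0.1,0.1,-0.1],"roll":0}]' 1 30;  python3 -m jog '[{"slide":[0,0,0],"roll":0},{"slide":[0,0,0],"roll":0},{"slide":[0,0,0],"roll":0}]';  python3 - <<'E'
from h import *
s=r.read_state(); P=(s["ee_pos"],s["eef_rot"]); print(s["width"],P[0])
cv2.imwrite("pics/w3.png",r.camera("wrist")[:,:,::-1])
E
```

```text
time: 1.92
ee_pos: [0.453, -0.3064, 0.1039]
eef_rot: [-0.541, -0.457, 0.542, -0.452]
ft_force: [0.8, -0.2, 0.1]
width: 0.035
time: 2.17
ee_pos: [0.4537, -0.3068, 0.1048]
eef_rot: [-0.541, -0.457, 0.542, -0.453]
ft_force: [1.7, -1.0, 3.0]
width: 0.0239
0.02394314464276268 [ 0.4537 -0.3068  0.1048]
```

View pics/w3.png

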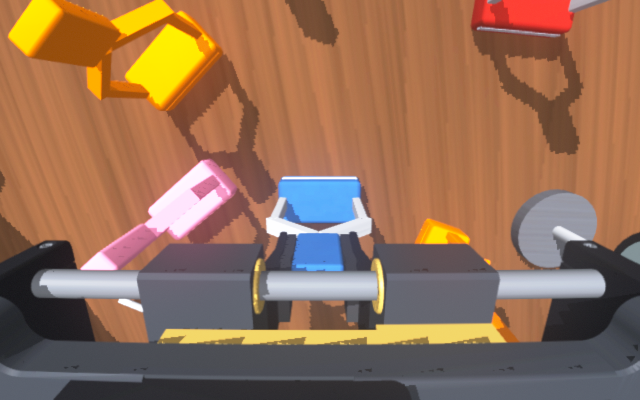

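```bash
python3 -m jog '[{"slide":[-3,0,0],"roll":0},{"slide":[-6.5,0,0],"roll":0},{"slide":[-10,0,0],"roll":0},{"slide":[-13.5,0,0],"roll":0},{"slide":[-17,0,0],"roll":0}]'; python3 - <<'E'
from h import *
s=r.read_state(); P=(s["ee_pos"],s["eef_rot"]); R=Ro.from_quat(P[1]).as_matrix(); yaw=np.degrees(np.arctan2(R[1,1],R[0,1]));print(P[0],yaw,s["width"],s["ft_force"])
def inv(n,u,z):
    return least_squares(lambda q:(proj(n,[[q[0],q[1],z]])-u).ravel(),[.5,0]).x
S=[.5207,.1734,.2333]
c,si=np.cos(S[2]),np.sin(S[2])
def loc(q): d=np.array(q)-S[:2]; return np.array([c*d[0]+si*d[1],-si*d[0]+c*d[1]])*1000
# hung tab top: c1 (397,175) mid of top face? ; 
for u in ([230+397/7.5,140+175/7.5],):
    q=inv("top",u,.218);print("hung tab",q,loc(q))
a=cv2.imread("pics/top0.png");cv2.imwrite("pics/c5.png",cv2.resize(a[130:175,360:420],None,fx=10,fy=10,interpolation=cv2.INTER_CUBIC))
st=W(S,[0,-.24,0])[0]; print("stage",st)
d=np.array([st[0],st[1],.27])-P[0]; print(R.T@d*100,"roll",yaw-13.37)
E
```

```text
time: 2.63
ee_pos: [0.4539, -0.3069, 0.276]
eef_rot: [-0.541, -0.457, 0.542, -0.453]
ft_force: [0.3, -0.6, -2.1]
width: 0.0238
[ 0.4539 -0.3069  0.276 ] -9.946663453536885 0.023798220198056427 [ 0.3328 -0.6176 -2.0712]
hung tab [0.5469 0.0883] [  5.7819 -88.8937]
stage [ 0.5762 -0.0601  0.    ]
[  0.612    7.785  -26.4183] roll -23.316663453536883
```

View pics/c5.png

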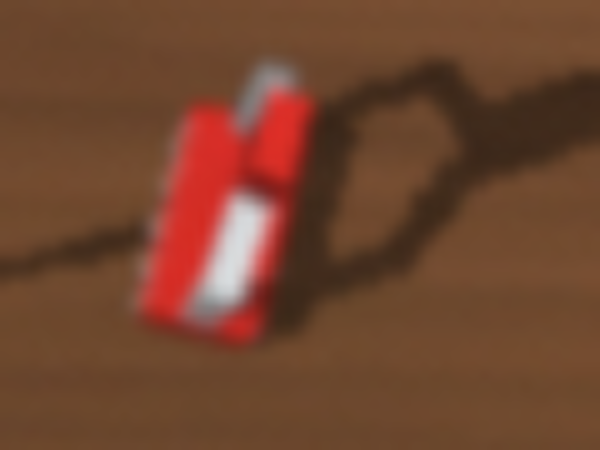

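```bash
python3 -m jog '[{"slide":[0,0.8,-2.6],"roll":-3},{"slide":[0,1.7,-5.5],"roll":-7},{"slide":[0,2.6,-8.6],"roll":-11},{"slide":[0,3.5,-11.7],"roll":-15},{"slide":[0,4.4,-14.7],"roll":-19}]'; python3 - <<'E'
from h import *
s=r.read_state(); P=(s["ee_pos"],s["eef_rot"]); R=Ro.from_quat(P[1]).as_matrix(); yaw=np.degrees(np.arctan2(R[1,1],R[0,1]));print(P[0],yaw)
def inv(n,u,z):
    return least_squares(lambda q:(proj(n,[[q[0],q[1],z]])-u).ravel(),[.5,0]).x
for u,z in (([379,140.5],.024),([374,161.8],.024),([388.5,143.5],.138)): print("red",inv("top",u,z))
d=np.array([.5762,-.0601,.275])-P[0]; print(R.T@d*100,"roll",yaw-13.37)
E
```

```text
time: 3.05
ee_pos: [0.5227, -0.168, 0.2757]
eef_rot: [0.457, 0.541, -0.459, 0.536]
ft_force: [0.9, -0.2, -2.2]
width: 0.0239
[ 0.5227 -0.168   0.2757] 9.248639882411265
red [ 0.6564 -0.1764]
red [ 0.5926 -0.1622]
red [ 0.6223 -0.1881]
[ 0.0682  7.0199 -9.7933] roll -4.121360117588734
```

```bash
python3 -m jog '[{"slide":[0,2,-2.5],"roll":-2},{"slide":[0,4,-5.2],"roll":-4},{"slide":[0,7,-9.8],"roll":-4.1},{"slide":[0,7,-9.8],"roll":-4.1},{"slide":[0,7,-9.8],"roll":-4.1}]'; python3 - <<'E'
from h import *
s=r.read_state(); P=(s["ee_pos"],s["eef_rot"]); R=Ro.from_quat(P[1]).as_matrix(); yaw=np.degrees(np.arctan2(R[1,1],R[0,1]));print(s["time"],P,yaw)
for n in("wrist","side","top"): cv2.imwrite(f"pics/{n}4.png",r.camera(n)[:,:,::-1])
S=[.5207,.1734,.2333]
print(proj("wrist",W(S,np.array([[0,-42,179],[0,-180,179],[0,-191,193],[0,-191,190]])*1e-3),P))
E
```

```text
time: 3.47
ee_pos: [0.5765, -0.0544, 0.275]
eef_rot: [0.436, 0.56, -0.436, 0.553]
ft_force: [0.1, 0.7, -2.5]
width: 0.0239
3.4667 (array([ 0.5765, -0.0544,  0.275 ]), array([ 0.4364,  0.5599, -0.4365,  0.5527])) 13.768300614644353
[[317.8002 -64.2137]
 [316.6452 135.633 ]
 [316.3794 151.7731]
 [316.4213 151.2537]]
```

View pics/wrist4.png

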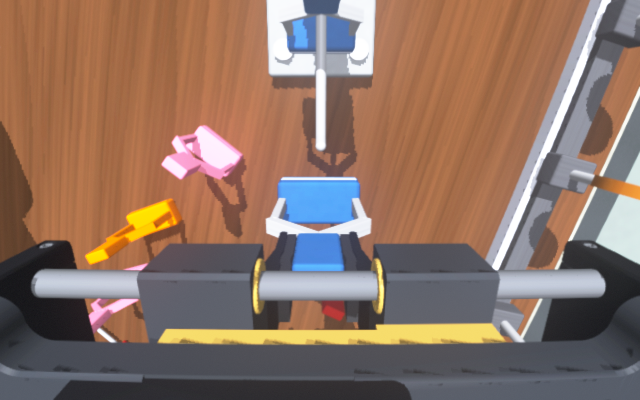

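View pics/side4.png

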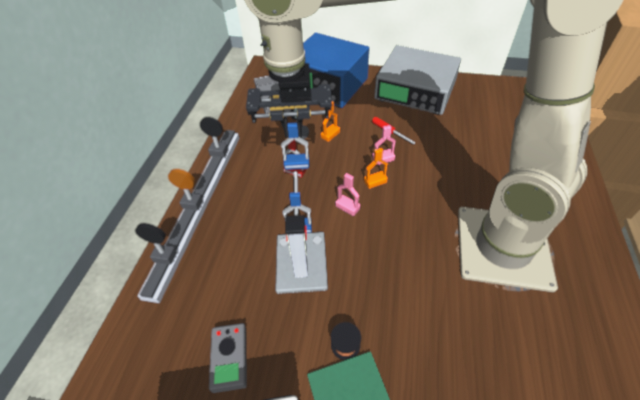

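View pics/top4.png

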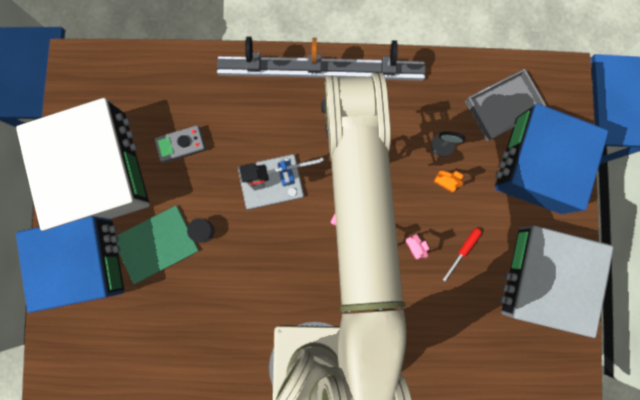

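```bash
python3 - <<'E'
import cv2
a=cv2.imread("pics/wrist4.png")
cv2.imwrite("pics/w4c.png",cv2.resize(a[0:160,270:380],None,fx=3.75,fy=3.75,interpolation=cv2.INTER_CUBIC))
g=a.astype(int).min(2)
for v in (70,80,90,100,110,120,130,140,145): 
    row=g[v,300:345]; print(v,''.join('%4d'%x for x in row[8:36]))
E
```

```text
70  246 246 246 246 245 244 224 176 184 230 248 253 254 253 248 224 182 161 161 165 166 166 167 167 168 168 168 167
80   85  85  87  86  87  86  91 132 217 245 251 253 254 254 253 250 239 205 135  89  83  84  84  85  85  84  86  85
90   98 100 101  99 100 100 104 140 219 245 251 253 254 254 253 250 238 196 127  88  82  83  83  82  82  82  82  82
100   80  80  80  81  80  79  83 128 215 245 251 253 254 254 253 249 237 191 122  84  79  79  79  79  80  78  79  78
110   77  78  76  77  77  75  81 126 216 245 251 253 254 254 253 249 235 180 110  80  77  77  77  75  75  75  73  74
120   75  74  74  74  74  74  77 125 215 245 251 253 254 254 253 248 233 174 103  77  75  74  73  71  73  73  73  73
130   71  72  73  72  71  71  75 124 215 245 251 253 254 254 253 248 231 171 100  75  71  69  70  72  74  73  73  72
140   73  72  73  80  85  86  91 135 218 243 249 252 253 253 251 245 228 167  99  73  72  72  73  74  73  73  72  73
145   73  72  72  73  81  86  94 159 235 251 254 255 255 255 254 253 243 191 112  76  74  74  74  73  73  73  73  72
```

View pics/w4c.png

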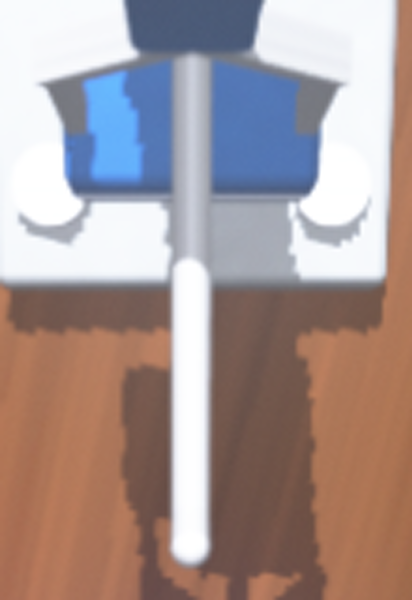

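```bash
cat >> h.py <<'E'
def ray_tool(u,x):
    "tool coords of wrist pixel u at tool-x depth x"
    i=CI["wrist"];K=i["intrinsics"]
    T=i["hand_eye"]
    f=lambda q:(pc(np.atleast_2d((np.linalg.inv(T)@[x,q[0],q[1],1])[:3]),K,i["k1"])-u).ravel()
    return least_squares(f,[0,-.05]).x
E
python3 - <<'E'
from h import *
# tool x depth = TCPz - z ; TCPz=.275
for u in ([320.7,80],[320.5,105],[320.4,130],[320.7,18]): print("bar axis",u,ray_tool(u,.275-.175)*1000)
print("tip end",ray_tool([320.7,150.7],.275-.190)*1000)
# weight: tab top at tool x: TCP .1048 vs .138 -> -.0332 ; foot top .024 -> +.0808
a=cv2.imread("pics/wrist4.png");
cv2.imwrite("pics/w4d.png",cv2.resize(a[165:285,255:385],None,fx=5,fy=5,interpolation=cv2.INTER_CUBIC))
# hung weight foot corners c: z=.104, tab top front edge z=.218
for u in ([287.5,50.5],[355,50.5]): print("hung foot",ray_tool(u,.275-.104)*1000)
for u in ([305,14],[338,14]): print("hung tab bottom front",ray_tool(u,.275-.178)*1000)
E
```

```text
bar axis [320.7, 80] [  2.5102 -96.0676]
bar axis [320.5, 105] [  2.3899 -77.3729]
bar axis [320.4, 130] [  2.3462 -57.961 ]
bar axis [320.7, 18] [   2.427  -139.7386]
tip end [  2.4907 -43.3738]
hung foot [ -28.8997 -128.0921]
hung foot [  36.0696 -128.0956]
hung tab bottom front [  -9.0572 -141.7075]
hung tab bottom front [  15.0219 -141.7114]
```

View pics/w4d.png

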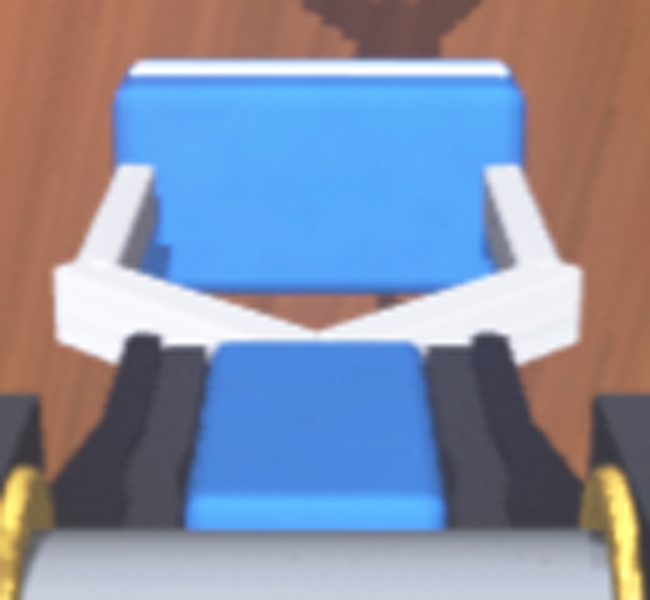

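```bash
python3 -m jog '[{"slide":[1.3,0.2,0],"roll":0},{"slide":[2.7,0.2,0],"roll":0},{"slide":[4.1,0.2,0],"roll":0},{"slide":[5.4,0.2,0],"roll":0},{"slide":[5.4,0.2,0],"roll":0}]'; python3 -m jog '[{"slide":[0,0,0],"roll":0},{"slide":[0,0,0],"roll":0}]'; python3 - <<'E'
from h import *
s=r.read_state(); P=(s["ee_pos"],s["eef_rot"]); R=Ro.from_quat(P[1]).as_matrix(); yaw=np.degrees(np.arctan2(R[1,1],R[0,1]));print(s["time"],P,yaw)
R0=Ro.from_quat([ 0.4364,  0.5599, -0.4365,  0.5527]).as_matrix()
t=np.array([0.5765,-0.0544,.275])+R0@np.array([.0,.0023,-.092]); t[2]=.2208
print("to go",R.T@(t-P[0])*100)
for n in("wrist","side"): cv2.imwrite(f"pics/{n}5.png",r.camera(n)[:,:,::-1])
a=cv2.imread("pics/side5.png");cv2.imwrite("pics/side5c.png",cv2.resize(a[90:250,250:350],None,fx=3.7,fy=3.7,interpolation=cv2.INTER_CUBIC))
E
```

```text
time: 4.03
ee_pos: [0.5752, -0.0617, 0.2173]
eef_rot: [0.437, 0.559, -0.441, 0.55]
ft_force: [-0.7, -1.1, -2.8]
width: 0.0237
time: 4.2
ee_pos: [0.5747, -0.0628, 0.2169]
eef_rot: [0.437, 0.558, -0.442, 0.549]
ft_force: [0.0, -0.4, -2.8]
width: 0.0237
4.2 (array([ 0.5747, -0.0628,  0.2169]), array([ 0.4373,  0.5584, -0.442 ,  0.5492])) 13.115138396457793
to go [-0.3328  0.4824 -9.9805]
```

View pics/wrist5.png

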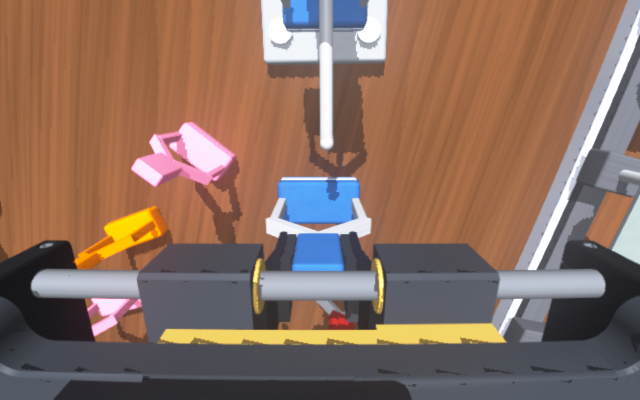

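View pics/side5c.png

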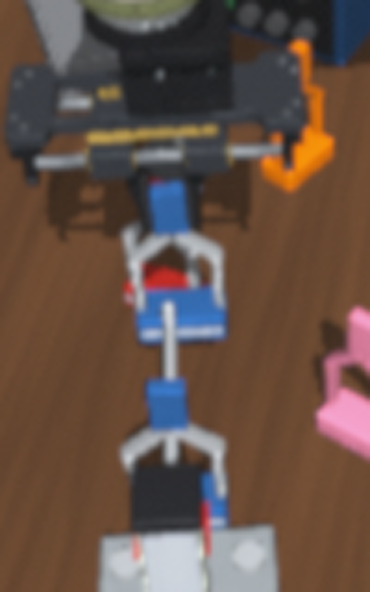

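```bash
python3 - <<'E'
from h import *
a=cv2.imread("pics/wrist5.png"); g=a.astype(int).min(2)
for v in (70,90,110,130):
    row=g[v,300:350].astype(float); t=165; k=np.where(row>t)[0]; l,rr=k[0],k[-1]
    L=l-(row[l]-t)/(row[l]-row[l-1]); Rr=rr+(row[rr]-t)/(row[rr]-row[rr+1]); c=300+(L+Rr)/2
    print(v,c,Rr-L,ray_tool([c,v],.2169-.175)*1000)
print("tip",ray_tool([326.7,150],.2169-.190)*1000)
print("hung foot front",ray_tool([325.5,28],.2169-.104)*1000)
s=r.read_state();print(s["time"],s["ee_pos"])
print("weight",ray_tool([319,180],.0808)*1000,ray_tool([318.5,235],-.0332)*1000)
E
```

```text
70 325.59479686386317 12.580898075552387 [  4.9382 -97.6557]
90 325.7223848555816 12.325722092115534 [  5.0826 -86.2236]
110 325.7602122015915 12.141114058355438 [  5.1776 -74.4538]
130 325.78305288461536 12.02764423076923 [  5.2677 -62.3201]
tip [  5.5186 -51.8401]
hung foot front [   6.2973 -135.6545]
4.3 [ 0.5754 -0.0622  0.2178]
weight [  1.1791 -21.1591] [  0.5737 -23.147 ]
```

```bash
python3 -m jog '[{"slide":[-0.3,0.4,0],"roll":0},{"slide":[-0.3,0.4,-1.5],"roll":0},{"slide":[-0.3,0.4,-3],"roll":0},{"slide":[-0.3,0.4,-4],"roll":0},{"slide":[-0.3,0.4,-4],"roll":0}]'; python3 - <<'E'
from h import *
s=r.read_state(); P=(s["ee_pos"],s["eef_rot"]); R=Ro.from_quat(P[1]).as_matrix(); print(s["time"],P[0],s["ft_force"])
R0=Ro.from_quat([0.4373,0.5584,-0.442,0.5492]).as_matrix()
print("rel to measured pose (cm)",R0.T@(P[0]-[0.5747,-0.0628,.2169])*100)
for n in("wrist","side"): cv2.imwrite(f"pics/{n}6.png",r.camera(n)[:,:,::-1])
E
```

```text
time: 4.72
ee_pos: [0.5698, -0.0182, 0.2216]
eef_rot: [0.437, 0.559, -0.44, 0.551]
ft_force: [-0.3, 0.4, -1.9]
width: 0.0239
4.7167 [ 0.5698 -0.0182  0.2216] [-0.3478  0.3775 -1.9432]
rel to measured pose (cm) [-0.452   0.5269 -4.4581]
```

View pics/wrist6.png

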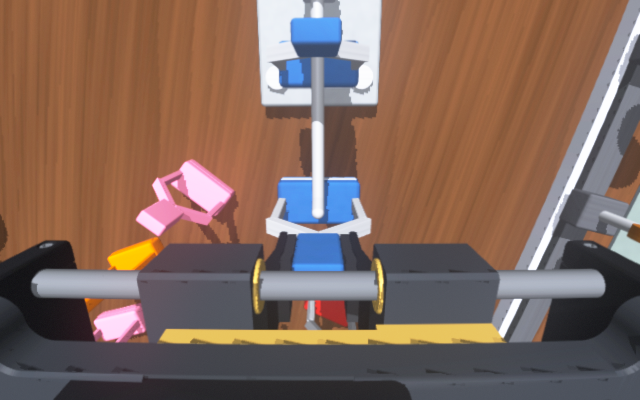

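```bash
python3 -m jog '[{"slide":[0.1,0,-1.2],"roll":0},{"slide":[0.1,0,-2.4],"roll":0},{"slide":[0.1,0,-3.6],"roll":0},{"slide":[0.1,0,-4.8],"roll":0},{"slide":[0.1,0,-5.4],"roll":0}]'; python3 -m jog '[{"slide":[0,0,0],"roll":0},{"slide":[0,0,0],"roll":0}]'; python3 - <<'E'
from h import *
s=r.read_state(); P=(s["ee_pos"],s["eef_rot"]); R=Ro.from_quat(P[1]).as_matrix(); yaw=np.degrees(np.arctan2(R[1,1],R[0,1]));print(s["time"],P[0],s["ft_force"],yaw)
R0=Ro.from_quat([0.4373,0.5584,-0.442,0.5492]).as_matrix()
print("rel to measured pose (cm)",R0.T@(P[0]-[0.5747,-0.0628,.2169])*100)
for n in("wrist","side"): cv2.imwrite(f"pics/{n}7.png",r.camera(n)[:,:,::-1])
a=cv2.imread("pics/side7.png");cv2.imwrite("pics/side7c.png",cv2.resize(a[110:250,250:350],None,fx=4.2,fy=4.2,interpolation=cv2.INTER_CUBIC))
E
```

```text
time: 5.23
ee_pos: [0.5572, 0.0335, 0.2207]
eef_rot: [0.437, 0.559, -0.44, 0.551]
ft_force: [0.6, 0.5, -2.1]
width: 0.0241
time: 5.4
ee_pos: [0.5571, 0.0343, 0.2209]
eef_rot: [0.436, 0.559, -0.44, 0.551]
ft_force: [-0.3, 0.3, -2.2]
width: 0.0237
5.4 [0.5571 0.0343 0.2209] [-0.2964  0.2513 -2.1695] 13.46820218957441
rel to measured pose (cm) [-0.3443  0.4881 -9.8594]
```

View pics/wrist7.png

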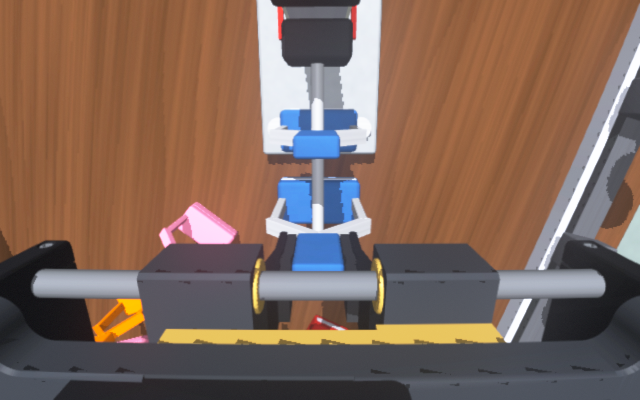

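View pics/side7c.png

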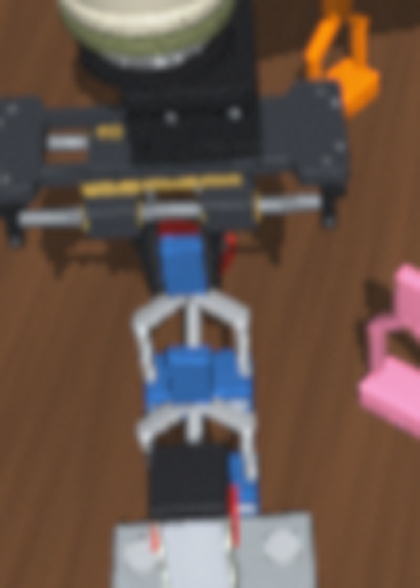

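```bash
python3 -m jog '[{"slide":[0.7,0,0],"roll":0},{"slide":[1.4,0,0],"roll":0},{"slide":[2.1,0,0],"roll":0},{"slide":[2.7,0,0],"roll":0},{"slide":[2.9,0,0],"roll":0}]'; python3 -m jog '[{"slide":[0.2,0,0],"roll":0},{"slide":[0.4,0,0],"roll":0},{"slide":[0.6,0,0],"roll":0},{"slide":[0.7,0,0],"roll":0},{"slide":[0.7,0,0],"roll":0}]'
```

```text
time: 5.92
ee_pos: [0.5564, 0.0327, 0.1901]
eef_rot: [0.436, 0.559, -0.441, 0.55]
ft_force: [-0.3, -1.1, -2.2]
width: 0.0236
time: 6.33
ee_pos: [0.5564, 0.0328, 0.1831]
eef_rot: [0.436, 0.559, -0.441, 0.55]
ft_force: [1.5, -1.2, -1.3]
width: 0.024
```

```bash
python3 -m jog '[{"slide":[0.2,0,0],"roll":0},{"slide":[0.4,0,0],"roll":0},{"slide":[0.6,0,0],"roll":0},{"slide":[0.8,0,0],"roll":0},{"slide":[0.8,0,0],"roll":0}]';python3 -m jog '[{"slide":[0,0,0],"roll":0},{"slide":[0,0,0],"roll":0},{"slide":[0,0,0],"roll":0},{"slide":[0,0,0],"roll":0}]';  python3 - <<'E'
from h import *
s=r.read_state();print(s["time"],s["ee_pos"],s["ft_force"],s["torque"])
for n in("wrist","side"): cv2.imwrite(f"pics/{n}8.png",r.camera(n)[:,:,::-1])
a=cv2.imread("pics/side8.png");cv2.imwrite("pics/side8c.png",cv2.resize(a[110:250,250:350],None,fx=4.2,fy=4.2,interpolation=cv2.INTER_CUBIC))
E
```

```text
time: 6.75
ee_pos: [0.5565, 0.0328, 0.1749]
eef_rot: [0.436, 0.559, -0.441, 0.55]
ft_force: [3.1, 0.5, 0.5]
width: 0.0237
time: 7.08
ee_pos: [0.5566, 0.0328, 0.175]
eef_rot: [0.436, 0.559, -0.441, 0.55]
ft_force: [0.5, 0.0, -0.3]
width: 0.0236
7.0833 [0.5566 0.0328 0.175 ] [ 0.4912  0.0475 -0.2736] [ 0.0588 -0.5994 -0.0253]
```

View pics/wrist8.png

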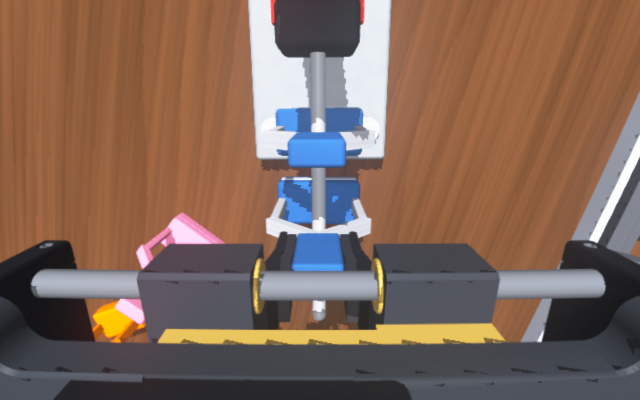

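View pics/side8c.png

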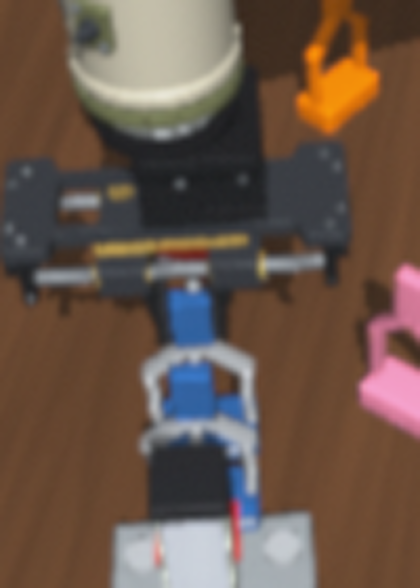

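The vertical force is close to zero, so the hook carries the weight. I'll ease the grip, open the fingers in stages and go straight up.

```bash
python3 -m jog '[{"slide":[0,0,0],"roll":0},{"slide":[0,0,0],"roll":0},{"slide":[0,0,0],"roll":0}]' 1 3; python3 -m jog '[{"slide":[0,0,0],"roll":0},{"slide":[0,0,0],"roll":0},{"slide":[0,0,0],"roll":0},{"slide":[0,0,0],"roll":0}]' 0.65 3;python3 -m jog '[{"slide":[0,0,0],"roll":0},{"slide":[0,0,0],"roll":0},{"slide":[0,0,0],"roll":0},{"slide":[0,0,0],"roll":0},{"slide":[0,0,0],"roll":0}]' 0.35 10;  python3 - <<'E'
from h import *
for n in("wrist","side"): cv2.imwrite(f"pics/{n}9.png",r.camera(n)[:,:,::-1])
E
```

```text
time: 7.43
ee_pos: [0.5566, 0.0329, 0.175]
eef_rot: [0.437, 0.559, -0.441, 0.55]
ft_force: [2.6, 0.3, -0.1]
width: 0.024
time: 7.77
ee_pos: [0.5564, 0.0328, 0.1749]
eef_rot: [0.436, 0.559, -0.441, 0.55]
ft_force: [0.1, -0.3, 0.0]
width: 0.0303
time: 8.18
ee_pos: [0.5564, 0.0328, 0.1749]
eef_rot: [0.436, 0.559, -0.441, 0.55]
ft_force: [0.3, 0.5, 0.2]
width: 0.0535
```

View pics/wrist9.png

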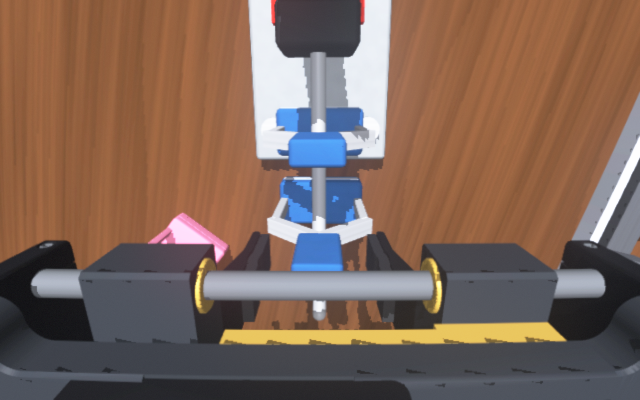

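Both weights hang on the bar, with tabs at (318,150) and (319,248), and the fingers are clear. Retreating straight up.

```bash
python3 -m jog '[{"slide":[-0.8,0,0],"roll":0},{"slide":[-2,0,0],"roll":0},{"slide":[-4,0,0],"roll":0},{"slide":[-7,0,0],"roll":0},{"slide":[-10,0,0],"roll":0}]'; python3 -m jog '[{"slide":[-3,0,3],"roll":0},{"slide":[-4,0,6],"roll":0},{"slide":[-4,0,9],"roll":0},{"slide":[-4,0,12],"roll":0},{"slide":[-4,0,12],"roll":0}]'; python3 -m jog '[{"slide":[0,0,0],"roll":0},{"slide":[0,0,0],"roll":0},{"slide":[0,0,0],"roll":0},{"slide":[0,0,0],"roll":0},{"slide":[0,0,0],"roll":0}]'; python3 - <<'E'
from h import *
for n in("wrist","side","top"): cv2.imwrite(f"pics/{n}10.png",r.camera(n)[:,:,::-1])
s=r.read_state();print(s["time"],s["ee_pos"])
a=cv2.imread("pics/side10.png");cv2.imwrite("pics/side10c.png",cv2.resize(a[110:300,250:400],None,fx=3.1,fy=3.1,interpolation=cv2.INTER_CUBIC))
E
```

```text
time: 8.7
ee_pos: [0.5575, 0.0326, 0.277]
eef_rot: [0.436, 0.559, -0.441, 0.55]
ft_force: [0.4, 0.1, 0.2]
width: 0.0566
time: 9.12
ee_pos: [0.5862, -0.0918, 0.317]
eef_rot: [0.438, 0.557, -0.444, 0.549]
ft_force: [-0.0, -1.2, -0.7]
width: 0.0565
time: 9.53
ee_pos: [0.5861, -0.0907, 0.3173]
eef_rot: [0.438, 0.557, -0.443, 0.55]
ft_force: [-0.8, 0.3, -0.6]
width: 0.0569
9.6833 [ 0.5861 -0.0912  0.3171]
```

View pics/wrist10.png

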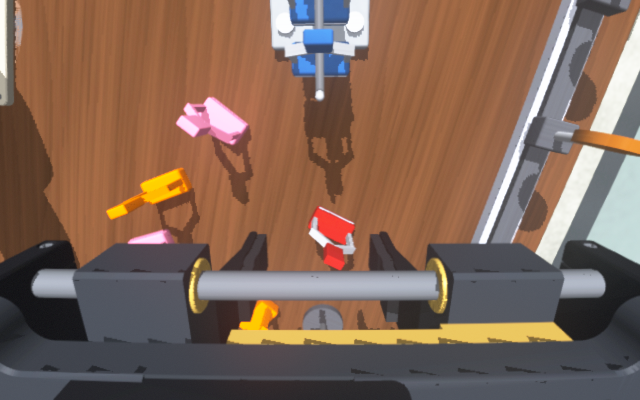

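View pics/side10c.png

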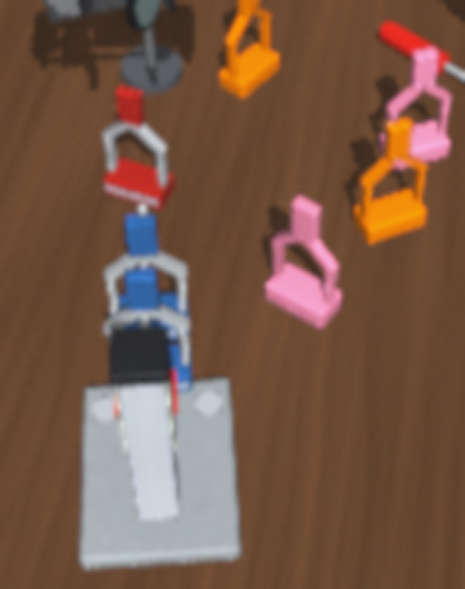

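Both blue weights hang from the bar: in the side crop their tabs are at (142,233) and (142,288), and nothing else has moved. Next I'll check that they are at rest.

```bash
python3 -m jog '[{"slide":[0,0,0],"roll":0},{"slide":[0,0,0],"roll":0},{"slide":[0,0,0],"roll":0},{"slide":[0,0,0],"roll":0},{"slide":[0,0,0],"roll":0}]';python3 -m jog '[{"slide":[0,0,0],"roll":0},{"slide":[0,0,0],"roll":0},{"slide":[0,0,0],"roll":0},{"slide":[0,0,0],"roll":0},{"slide":[0,0,0],"roll":0}]'; python3 - <<'E'
from h import *
a=r.camera("side")[:,:,::-1]; cv2.imwrite("pics/side11.png",a); b=cv2.imread("pics/side10.png")
d=cv2.absdiff(a.copy(),b)[165:235,275:330].max(2); print("diff hook region",d.max(),(d>25).sum())
o=cv2.imread("pics/side0.png"); d=cv2.absdiff(a.copy(),o).max(2); 
for n,(x,y) in dict(red=(292,160),pink=(347,195),or1=(376,168),meter=(228,355)).items(): print(n,(d[y-20:y+20,x-14:x+14]>30).sum())
E
```

```text
time: 10.1
ee_pos: [0.5861, -0.0913, 0.3171]
eef_rot: [0.438, 0.557, -0.443, 0.549]
ft_force: [-1.0, -1.0, 0.1]
width: 0.0562
time: 10.52
ee_pos: [0.5861, -0.0912, 0.3171]
eef_rot: [0.438, 0.557, -0.443, 0.549]
ft_force: [0.2, 0.1, 0.1]
width: 0.0564
diff hook region 3 0
red 29
pink 0
or1 6
meter 0
```

```bash
python3 -c "
from bench import r
print(r.close_job())"
```

```text
the job is handed in; nothing more can be done
None
```

The loose blue weight now hangs on the hook beside the first one, and I handed the job in at about 10.6 s. I gripped it by its tab, passed its bail over the upturned tip, lowered it slowly onto the bar, eased the fingers open and backed the arm away.

- **Load taken by the hook:** the vertical force on the wrist went from -2.2 N to about 0 before I released. By then the arm's height put the hook about 14 mm down, roughly half its travel, so well clear of the bottom stop. I worked this out from the arm's pose and the 179 mm start height; I did not read the scale.
- **At rest:** the last pictures show both weights hanging by their bails with the gripper well away. Two side pictures about 1 s apart showed no motion around the hook.
- **Other things on the bench:** I compared the side pictures from before and after for four of them.
  - **Unchanged:** the meter and the nearest pink weight.
  - **Small changes:** the red weight (29 pixels) and one orange weight (6 pixels). The red patch overlaps the hook tip, which sank, and changed shadows may also play a part. The arm never came near either.
  - **Not compared:** the coil, lens mount and screwdriver, though I saw nothing out of place.

No check failed. One of my readings was off: a position taken while the arm was still settling differed by several millimetres, so I measured the hook again before passing the bail over it.

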